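# Find the slack tablet clip at the sensory station

## Robot

A 7-joint arm with a two-finger parallel gripper is mounted at the origin on the work surface. World frame = base frame: x ahead of the robot, y to its left, z up, the work surface at z = 0. Lengths are in m, angles in rad, forces in N, time in s.
With the tool pointing down it reaches from about 0.425 to 1.025 m from the base axis. Payload 9.4 kg.
Tool frame: the origin (TCP) lies on the front face of the gripper's body, between the roots of the fingers; the fingertips stand 73 mm ahead of it and the grasp point (between the pads) lies 54 mm ahead of it; z points along the fingers, y is the line along which they close (so a half turn about z gives the same grasp; the last joint's range is limited). The gripper opens to 85 mm and grips with 20 to 120 N. Pads are 22 mm wide; open, the fingers measure 114 mm over their backs; the gripper's body (76 mm by 85 mm) begins 54 mm behind the grasp point. The pads swing forward as they close: fully open they stand 13 mm farther back than shut.
Start: joints at [-1.294, 0.599, -0.003, 1.599, 0.002, 0.943, -0.08], TCP at [0.251, 0.68, 0.304] pointing down, gripper open.
Joint ranges: [-2.57, 2.57], [-0.35, 1.97], [-1.29, 1.29], [0.11, 2.56], [-1.05, 4.19], [0.11, 1.86], [-2.63, 2.63]. Speed limits (rad/s): [2.22, 2.22, 3.01, 3.01, 3.14, 3.14, 3.14].

## Interface

Orientations are given as a 3x3 rotation matrix whose columns are the frame's x, y, z axes.
In Python, from cell import robot gives the robot as it stands. Calls block until the motion is done:
- robot.goto(position, orientation): joint-space move of the TCP to a pose.
- robot.move_straight(position, speed=0.15, rotation=None, force_limit=None): straight line of the TCP; rotation=None keeps the orientation; speed is the mean speed in m/s. With force_limit (N) it stops when the force on the tool has changed by that much, and returns True; else False.
- robot.set_joints(angles): joint-space move.
- robot.command_gripper(opening, f_grip=None): finger opening in m; f_grip is the grip in N (None keeps the last); returns when the fingers have stopped.
- robot.dwell(seconds).
- robot.solve_ik(position, orientation): joint angles nearest the present ones, or None.
- robot.sense(): the state.
- robot.snapshot(name): name is "scene" or "top" or "wrist"; returns a dict with "img" (480x640x3 uint8, blue, green, red), "z_map" (480x640 float32, m along the optical axis (not along the pixel's ray), 0 where there is no reading), "intrinsics" (3x3 intrinsics, pixels), "rvec" (rotation vector, rad) and "tvec" (3), from world to camera coordinates, as OpenCV has them. Camera axes: x right, y down, z forward; pixel columns grow to the right and rows downward; lengths in m; the calibration is good to about 2 mm. A picture is of the moment at which its call begins.
A pose or a line that the arm cannot do raises robot.IKError and nothing moves.
- robot.close_job(): hands the job in; it is judged then, once.
The state is a dict: "clock": time; "joint_pos": joint angles; "qd": joint speeds; "joint_torque": joint torques, N m; "tcp_pos": TCP position; "ee_rot": TCP orientation; "wrist_force": force on the tool from outside, world axes, zero at the start; "wrist_torque": the same for the moment, N m; "gripper_width": finger opening in m; "gripper_force": force on a finger pad.
Only numpy, scipy, OpenCV 4.12 (cv2) and the standard library are available. Lean on these libraries where they do the work, as an engineer would, in place of code of your own. Each camera call takes 0.05 s, during which the arm holds its last target. There are 200 camera calls.

## Task

Two touch tablets stand in spring clips, and one of the clips has gone slack. Before taking either out, tug each tablet a little way straight up (about 15 to 20 mm, so that the clip rides up on its posts) to feel which clip grips more weakly; then pull the tablet out of the weak clip and stand it in the open wooden caddy, leaving the other tablet upright and well down in its clip. Leave the cube, chime bar and puck where they are.

Things in the scene. Friction and masses are not known exactly. Their poses are not given: they have to be found in the camera images.
- tablet_1 (a point): Centre of the ribbed oak touch tablet in clip 1: a loose board 140 mm tall (z, up), 70 mm wide (y), 8 mm thick (x), about 55 g; both look alike. It stands upright with its lowest 55 mm between the clip's jaws and the rest free, top edge 168 mm above the work surface. Pinch it across its thickness near the top edge.
- tablet_2 (a point): Centre of the ribbed oak touch tablet in clip 2: a loose board 140 mm tall (z, up), 70 mm wide (y), 8 mm thick (x), about 55 g; both look alike. It stands upright with its lowest 55 mm between the clip's jaws and the rest free, top edge 168 mm above the work surface. Pinch it across its thickness near the top edge.
- seat_1 (a point): Middle of the floor inside steel spring clip 1, 28 mm above the work surface at rest; it rises with the clip. A seated tablet's centre is 70 mm above it. x through the tablet's thickness, y along its width, z up. Two like sprung steel jaws with flared lips, one on each side (-x and +x), grip it 30 mm and end 53 mm above this floor. Both clips look alike.
- seat_2 (a point): Middle of the floor inside steel spring clip 2, 28 mm above the work surface at rest; it rises with the clip. A seated tablet's centre is 70 mm above it. x through the tablet's thickness, y along its width, z up. Two like sprung steel jaws with flared lips, one on each side (-x and +x), grip it 30 mm and end 53 mm above this floor. Both clips look alike.
- holder_1: White base of holder 1, 90 x 120 x 12 mm, screwed down; origin under its centre, axes as its tablet's. Two steel posts, 48 mm either side along y, tops 89 mm above the work surface, guide clip 1, which can be pulled up along them only by its tablet.
- holder_2: White base of holder 2, 90 x 120 x 12 mm, screwed down; origin under its centre, axes as its tablet's. Two steel posts, 48 mm either side along y, tops 89 mm above the work surface, guide clip 2, which can be pulled up along them only by its tablet.
- clip_1 (a joint): How far clip 1 is pulled up, m: 0 at rest, 0.025 at the stop. Springs return it: it starts to rise at about 2 N, then 0.4 N per mm. One clip, not known which, is weak: its tablet slips up through the jaw at 3 to 5 N, the clip rising 8 mm at most. The other holds to 11 N or more, so it follows its tablet fully in a 15 to 20 mm tug. A slipped tablet can be pushed down again.
- clip_2 (a joint): How far clip 2 is pulled up, m: 0 at rest, 0.025 at the stop. Springs return it: it starts to rise at about 2 N, then 0.4 N per mm. One clip, not known which, is weak: its tablet slips up through the jaw at 3 to 5 N, the clip rising 8 mm at most. The other holds to 11 N or more, so it follows its tablet fully in a 15 to 20 mm tug. A slipped tablet can be pushed down again.
- caddy_in (a point): Centre of the inner floor, 6 mm above the work surface, of the caddy: a plain pale wooden open-topped box, fixed, outside 56 x 112 x 76 mm, walls 6 mm, so inside 44 mm along its x, 100 mm along its y and 70 mm deep. Put the tablet in with its width along the caddy's y; it may lean against a wall.
- cube_center (a point): Centre of the clear acrylic cube, 70 mm, loose, a bystander.
- chime_center (a point): Centre of the steel chime bar on its two wooden feet, 180 mm along y, 50 mm wide, 32 mm high, loose, a bystander.
- puck_center (a point): Centre of the blue knobbly silicone puck, 90 mm across, 30 mm high, loose, a bystander.
Mind the look-alikes: they are no part of the job. Leave any blue look-alike of the part that bears tablet_1 alone. What is shaped like the part that bears tablet_2 but purple is not meant.

How it is judged:
On the way, in this order (a step that is already met when the one before it is completed fails the run):
1. the firm clip has been pulled up at least 4 mm by tugging its tablet, while the other tablet is still in its clip (value of joint clip_1 above 0.004 m and z of tablet_2 in the frame of seat_2 below 0.1 m), for 0.1 s.
2. the weak clip's tablet has been pulled up out of its clip, the firm clip's tablet staying in place (z of tablet_2 in the frame of seat_2 above 0.115 m and value of joint clip_1 below 0.003 m), for 0.1 s.
At the end, for the whole second after the job is handed in: Weak clip's tablet in the caddy: centre within 35 mm across, 30 mm along of its middle, 50 to 80 mm above its floor, leaning under 0.6 rad. Firm clip's tablet in its clip, within 0.2 rad of upright and 20 mm sideways, raised less than 22 mm in it; that clip down within 3 mm (x of tablet_2 in the frame of caddy_in between -0.035 and 0.035 m and y of tablet_2 in the frame of caddy_in between -0.03 and 0.03 m and z of tablet_2 in the frame of caddy_in between 0.05 and 0.08 m and angle between tablet_2's own z axis and vertical below 0.6 rad and z of tablet_1 in the frame of seat_1 between 0.06 and 0.092 m and horizontal distance between tablet_1 and seat_1 below 0.02 m and angle between tablet_1's own z axis and vertical below 0.2 rad and value of joint clip_1 below 0.003 m); the robot touches nothing.
It fails at once if the firm clip's tablet is pulled out of its jaw (up more than 30 mm in the clip) (z of tablet_1 in the frame of seat_1 above 0.1 m).
It fails at once if the cube is moved more than 40 mm (distance of cube_center from where it was at the start of the episode above 0.04 m).
It fails at once if the chime is moved more than 40 mm (distance of chime_center from where it was at the start of the episode above 0.04 m).
It fails at once if the puck is moved more than 40 mm (distance of puck_center from where it was at the start of the episode above 0.04 m).
It also fails if it takes over 58 s, if anything falls off the work surface, if the arm or the gripper's body presses on something with over 40 N, if the wrist force passes 120 N, or if a joint passes its speed limit or range.

## Working session

There is one attempt and no reset: what is moved stays moved. The work goes in short steps, each a Python script; the robot and the scene stay as the last script left them, time stands still between calls to the robot, and variables do not carry over. Pictures are saved under pics/ and viewed, at most 10 in all, crops included, and the job is handed in when it is done.

```bash
ls; mkdir -p pics; cat > h.py <<'E'
import numpy as np, cv2, pickle
from cell import robot
def snap(n):
    s=robot.snapshot(n); return s
def w2c(s): return cv2.Rodrigues(np.array(s["rvec"],float))[0], np.array(s["tvec"],float).ravel()
def cloud(s):
    R,t=w2c(s); K=np.array(s["intrinsics"]); z=s["z_map"]; v,u=np.indices(z.shape)
    c=np.stack([(u-K[0,2])/K[0,0]*z,(v-K[1,2])/K[1,1]*z,z],-1)
    p=(c-t)@R; p[z<=0]=np.nan; return p
def ray(s,u,v,h):
    R,t=w2c(s); K=np.array(s["intrinsics"]); d=R.T@np.linalg.solve(K,[u,v,1.]); o=-R.T@t
    return o+d*(h-o[2])/d[2]
def proj(s,p):
    return cv2.projectPoints(np.atleast_2d(np.array(p,float)),np.array(s["rvec"],float),np.array(s["tvec"],float),np.array(s["intrinsics"]),None)[0][:,0]
E
python3 - <<'E'
from h import *
for n in("scene","top"):
    s=snap(n); cv2.imwrite(f"pics/{n}0.png",s["img"]); pickle.dump(s,open(f"{n}0.pkl","wb"))
    R,t=w2c(s); print(n,-R.T@t,R[2],s["intrinsics"][0][0],(s["z_map"]>0).mean())
print(robot.sense()["clock"])
E
```

```text
pics
scene [1.08518733 0.36949611 0.85795188] [-0.49625941 -0.36447156 -0.78796388] 561.1755383125671 0.9961002604166667
top [ 0.4494242  -0.01391155  1.23735284] [ 0.0960605  -0.00310829 -0.99537064] 619.4944013153631 0.9960579427083334
0.1
```

```bash
sleep 1
```

```text
(no output)
```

View pics/scene0.png

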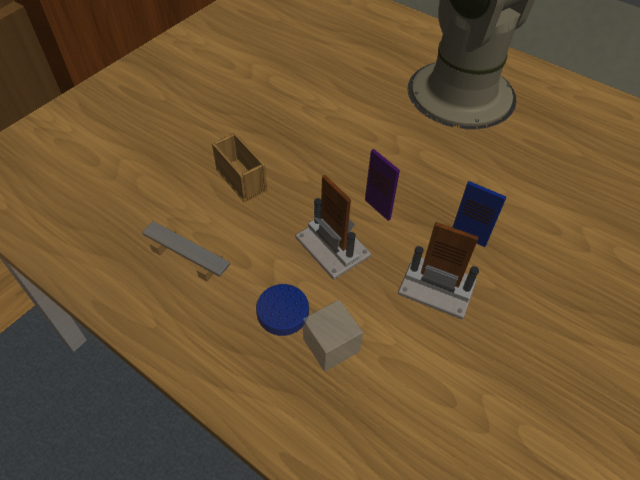

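View pics/top0.png

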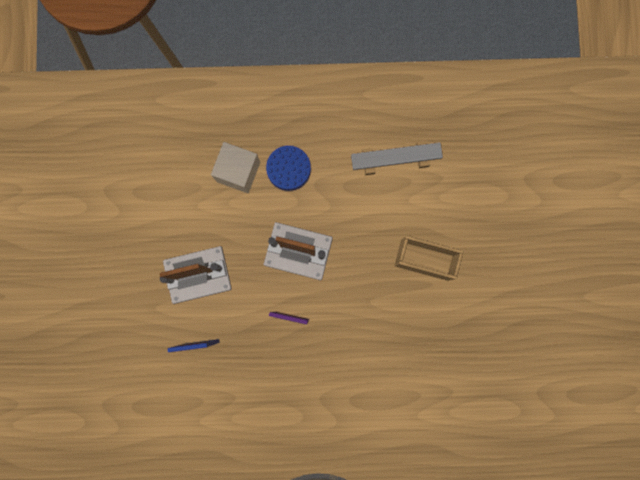

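The scene view shows oak tablets in holders at (336,212) and (450,255). A purple board at (381,185) and a blue board at (478,213) stand free as decoys. The caddy is at (240,167), the chime bar at (186,247), the puck at (283,308) and the cube at (333,335). In the top view the holders are at (297,250) and (196,274), the decoys at (289,317) and (193,345), and the caddy at (429,258).

The two brown boards on white bases are the ones meant. Next I'll measure them and check a crop.

```bash
python3 - <<'E'
from h import *
S={n:pickle.load(open(n+"0.pkl","rb")) for n in("scene","top")}
def rect(p):
    r=cv2.minAreaRect(p[:,:2].astype(np.float32)*1000); b=cv2.boxPoints(r)
    e=b[1]-b[0],b[2]-b[1]; l=max(e,key=np.linalg.norm); return np.round(r[0],1),np.round(sorted(r[1]),1),round(np.degrees(np.arctan2(l[1],l[0]))%180,1)
for n,boxes in dict(scene=dict(A=(315,170,355,255),B=(420,220,480,290),P=(360,145,400,225),U=(450,180,505,250)),top=dict(A=(265,225,332,280),B=(155,245,232,305),P=(265,305,312,328),U=(160,335,222,355))).items():
    s=S[n]; P=cloud(s); 
    for k,(a,b,c,d) in boxes.items():
        q=P[b:d,a:c].reshape(-1,3); q=q[np.isfinite(q[:,2])]
        z=q[:,2]; t=np.percentile(z,99.5); m=z>t-.012
        hsv=cv2.cvtColor(s["img"][b:d,a:c],cv2.COLOR_BGR2HSV).reshape(-1,3)
        print(n,k,"ztop",round(t,4),m.sum(),q[m].mean(0).round(4),rect(q[m]), "z>.10",rect(q[z>.1]))
s=S["top"];P=cloud(s)
# caddy
q=P[230:290,390:470].reshape(-1,3); m=q[:,2]>.06; print("caddy top",np.percentile(q[m][:,2],[5,50,95]),rect(q[m]))
q=P[248:268,412:448].reshape(-1,3);print("floor",np.nanpercentile(q[:,2],[5,50]))
s=S["scene"];P=cloud(s);q=P[130:205,205:272].reshape(-1,3); m=q[:,2]>.06; print("caddy scene",np.percentile(q[m][:,2],[5,50,95]),rect(q[m]))
# bases by white mask
for n,bx in dict(scene=[(290,190,375,280),(395,240,485,320)],top=[(260,220,335,282),(155,242,235,308)]).items():
    s=S[n];P=cloud(s);
    for a,b,c,d in bx:
        q=P[b:d,a:c].reshape(-1,3); m=(q[:,2]>.008)&(q[:,2]<.016); print(n,"base",rect(q[m]),m.sum())
a=cv2.resize(S["scene"]["img"][150:325,290:515],None,fx=3,fy=3,interpolation=2); cv2.imwrite("pics/crop0.png",a)
E
```

```text
scene A ztop 0.169 263 [0.5635 0.0276 0.165 ] (array([561.7,  26. ]), array([ 9.6, 71.6]), np.float32(74.7)) z>.10 (array([562.3,  26.3]), array([10.3, 72.6]), np.float32(74.2))
scene B ztop 0.1693 354 [0.5213 0.2283 0.165 ] (array([519.9, 227.7]), array([10.9, 69.4]), np.float32(102.5)) z>.10 (array([520.4, 227.6]), array([11.7, 70. ]), np.float32(102.0))
scene P ztop 0.1413 241 [0.4339 0.0441 0.1368] (array([432.1,  43.4]), array([11.7, 68.8]), np.float32(76.9)) z>.10 (array([432. ,  42.8]), array([12.1, 70.8]), np.float32(76.2))
scene U ztop 0.1692 226 [0.5187 0.2405 0.1651] (array([517.5, 239.7]), array([10.5, 44.9]), np.float32(103.1)) z>.10 (array([452. , 228.5]), array([ 69.9, 145.7]), np.float32(6.9))
top A ztop 0.1706 194 [0.5568 0.0244 0.1676] (array([557.1,  24.4]), array([ 8.2, 69.2]), np.float32(73.7)) z>.10 (array([556.6,  24.2]), array([ 9. , 69.8]), np.float32(73.7))
top B ztop 0.1702 207 [0.5146 0.2249 0.1673] (array([514.8, 225.2]), array([ 8.3, 69.6]), np.float32(102.4)) z>.10 (array([514.5, 225. ]), array([ 9. , 69.8]), np.float32(102.4))
top P ztop 0.1443 185 [0.
[... 204 characters left out ...]
[380.6, 217.9]), array([ 8. , 69.6]), np.float32(95.7)) z>.10 (array([380.8, 217.8]), array([ 8.5, 69.8]), np.float32(95.7))
caddy top [0.06309604 0.07533483 0.07972177] (array([ 532.6, -227.7]), array([ 56.4, 113.1]), np.float32(73.2))
floor [0.00243495 0.00687321]
caddy scene [0.06143829 0.07227101 0.07745978] (array([ 537.6, -225.3]), array([ 57.1, 114. ]), np.float32(72.4))
scene base (array([522.6,  37.7]), array([121.6, 173.3]), np.float32(164.0)) 1173
scene base (array([479., 219.]), array([119.8, 177.3]), np.float32(12.1)) 1249
top base (array([556.6,  24.1]), array([ 89.9, 119.7]), np.float32(73.9)) 1247
top base (array([514.6, 225.4]), array([ 89.8, 120.8]), np.float32(102.4)) 1270
```

View pics/crop0.png

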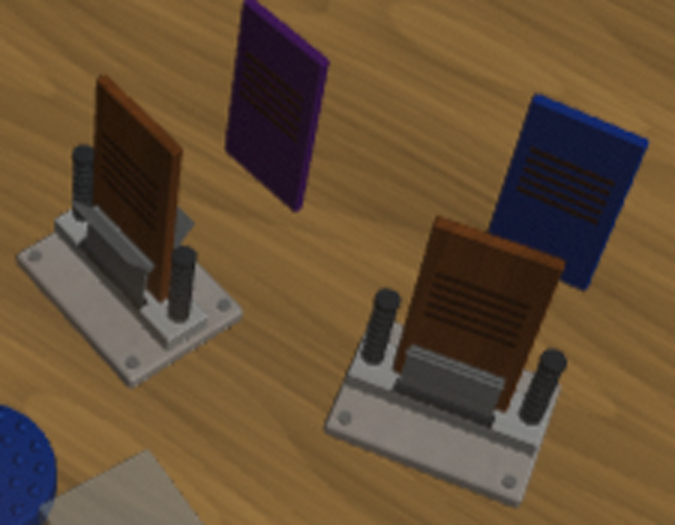

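The crop confirms the choice. The two oak boards in steel clips on white bases are A, at the left of the crop (top view (297,245)), and B, at the right (top view (188,272)). The purple and blue boards have no clips and are decoys.

The two cameras disagree by about 6 mm in x, so I'll check from the wrist.

```bash
cat >> h.py <<'E'
def ori(wdeg,flip=False):
    # tablet width direction wdeg (world yaw); tool y along tablet normal, z down
    a=np.radians(wdeg-90+(180 if flip else 0)); y=np.array([np.cos(a),np.sin(a),0]); z=np.array([0,0,-1.]); return np.column_stack([np.cross(y,z),y,z])
def rect(p):
    r=cv2.minAreaRect(p[:,:2].astype(np.float32)*1000); b=cv2.boxPoints(r)
    e=b[1]-b[0],b[2]-b[1]; l=max(e,key=np.linalg.norm); return np.round(r[0],1),np.round(sorted(r[1]),1),round(float(np.degrees(np.arctan2(l[1],l[0]))%180),1)
def cost(p,o):
    j=robot.solve_ik(p,o); return None if j is None else np.round(j,2)
E
python3 - <<'E'
from h import *
robot.command_gripper(0.06,30)
for k,(x,y,w) in dict(B=(.517,.226,102.4),A=(.559,.025,73.8)).items():
    c=[(f,cost([x,y,.3],ori(w,f))) for f in(0,1)]; print(c)
    f=min((q for q in c if q[1] is not None),key=lambda q:abs(q[1][6]))[0]
    robot.goto([x,y,.33],ori(w,f)); s=snap("wrist"); pickle.dump(s,open(f"w{k}.pkl","wb")); cv2.imwrite(f"pics/w{k}.png",s["img"])
    R,t=w2c(s); print(k,f,"cam",(-R.T@t).round(3),R[2].round(2)); P=cloud(s).reshape(-1,3)
    m=(P[:,2]>.15)&(P[:,2]<.19)&(np.hypot(P[:,0]-x,P[:,1]-y)<.06); q=P[m]; print(m.sum(),np.percentile(q[:,2],[50,99]).round(4),rect(q))
    m=(P[:,2]>.008)&(P[:,2]<.016)&(np.hypot(P[:,0]-x,P[:,1]-y)<.1);print("base",rect(P[m]))
z=robot.sense();print(z["clock"],z["tcp_pos"],z["gripper_width"],z["wrist_force"])
a=np.hstack([cv2.resize(cv2.imread(f"pics/w{k}.png"),(400,300)) for k in"BA"]);cv2.imwrite("pics/wBA.png",a)
E
```

```text
[(0, array([-0.72,  0.42,  0.29,  1.99, -0.17,  0.75, -0.11])), (1, array([-0.11,  0.46, -0.57,  1.95,  0.33,  0.82,  2.5 ]))]
B 0 cam [0.501 0.301 0.399] [ 0.06 -0.29 -0.96]
1307 [0.1671 0.1686] (array([519.1, 227.7]), array([ 7.9, 69.4]), 102.4)
base (array([519. , 227.5]), array([ 90. , 119.1]), 102.2)
[(0, array([-0.47,  0.44,  0.45,  2.01, -0.27,  0.76, -0.13])), (1, array([ 0.11,  0.43, -0.35,  1.97,  0.2 ,  0.78,  2.5 ]))]
A 0 cam [0.58  0.099 0.399] [-0.08 -0.28 -0.96]
1269 [0.1672 0.1687] (array([561.6,  26.2]), array([ 7.4, 69.4]), 74.1)
base (array([561.1,  25.4]), array([ 90. , 119.4]), 73.8)
3.3167 [0.55901007 0.0271291  0.32977059] 0.06004658877571633 [1.17216706 0.59760917 0.37986979]
```

View pics/wBA.png

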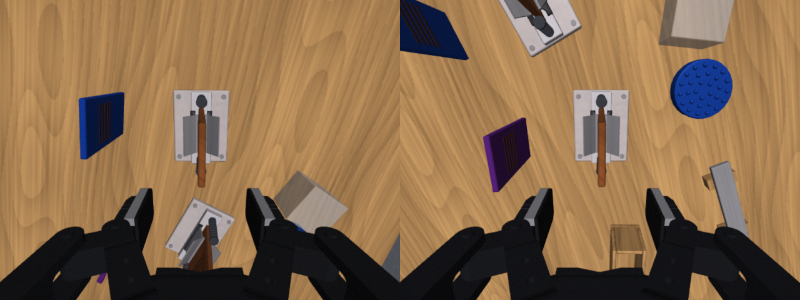

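The wrist view shows each tablet edge-on between the open fingers: B at (202,140) in the left half, A at (601,140) in the right half. It agrees with the scene camera, giving A = (0.5613, 0.0258) and B = (0.519, 0.2276), both with top at 0.168.

Next I'll tug A, then B.

```bash
cat >> h.py <<'E'
T=dict(A=(.5613,.0258,74.0),B=(.519,.2276,102.4))
def tug(k):
    x,y,w=T[k]; o=ori(w)
    robot.goto([x,y,.30],o); robot.dwell(.2); print("pre",robot.sense()["tcp_pos"].round(4))
    print("hit",robot.move_straight([x,y,.204],speed=.1,force_limit=12))
    robot.dwell(.2); f0=np.array(robot.sense()["wrist_force"])
    robot.command_gripper(0.0,60); robot.dwell(.2)
    z=robot.sense(); print("grip",z["gripper_width"],z["gripper_force"],"dF",(z["wrist_force"]-f0).round(2),z["tcp_pos"].round(4))
    for d in(.005,.010,.016):
        robot.move_straight([x,y,.204+d],speed=.02); robot.dwell(.25); z=robot.sense()
        print(d,(z["wrist_force"]-f0).round(2),z["tcp_pos"].round(4))
def untug(k):
    x,y,w=T[k]
    robot.move_straight([x,y,.204],speed=.03); robot.dwell(.2); z=robot.sense(); print("down",z["wrist_force"].round(2),z["tcp_pos"].round(4))
E
python3 - <<'E'
from h import *
tug("A"); s=snap("scene"); cv2.imwrite("pics/tugA.png",s["img"]); pickle.dump(s,open("tugA.pkl","wb")); print(robot.sense()["clock"])
E
```

```text
pre [0.5616 0.0262 0.3009]
hit False
grip 0.007430800488035485 58.99616003036499 dF [-1.03  1.27  1.04] [0.5613 0.0258 0.2041]
0.005 [ 0.87  1.42 -3.7 ] [0.5612 0.0259 0.2089]
0.01 [-0.85  0.79 -4.08] [0.5613 0.0258 0.214 ]
0.016 [-0.51  0.3  -4.32] [0.5613 0.0258 0.22  ]
7.8417
```

A's force levels off at about 4.3 N, which points to the weak clip. I'll push it back down and tug B.

```bash
python3 - <<'E'
from h import *
untug("A"); robot.command_gripper(.06); x,y,w=T["A"]; robot.move_straight([x,y,.30],speed=.2)
tug("B"); s=snap("scene"); cv2.imwrite("pics/tugB.png",s["img"]); pickle.dump(s,open("tugB.pkl","wb")); print(robot.sense()["clock"])
t=pickle.load(open("tugA.pkl","rb"))
a=np.hstack([cv2.resize(i["img"][150:325,290:515],(395,307)) for i in(t,s)]);cv2.imwrite("pics/tugs.png",a)
E
```

```text
down [1.47 0.34 1.83] [0.5617 0.0258 0.2041]
pre [0.5196 0.2259 0.2999]
hit False
grip 0.007355880351915715 58.915075063705444 dF [-0.02  0.03  2.16] [0.5191 0.2276 0.2041]
0.005 [ 0.98  0.13 -5.56] [0.519  0.2276 0.2089]
0.01 [ 1.25  0.73 -6.27] [0.5189 0.2276 0.2139]
0.016 [ 0.97 -0.24 -9.06] [0.5189 0.2276 0.2199]
15.0167
```

View pics/tugs.png

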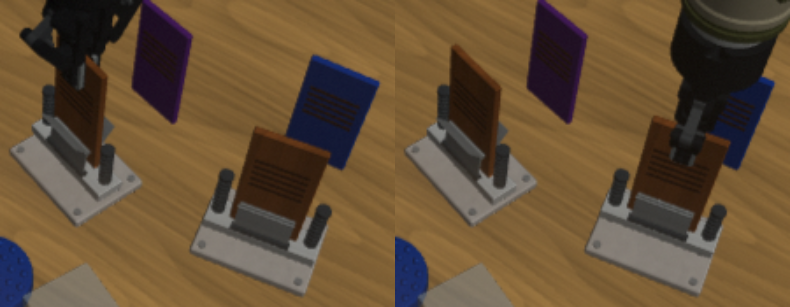

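The picture shows A (left half) with its clip still low on the posts at (75,145). B (right half) has its clip risen clearly, with shorter posts showing at (665,215). The forces agree: A slips at about 4 N and B reaches 9 N. So B is the firm one (tablet_1) and A the weak one (tablet_2).

I'll seat B and pull A out.

```bash
python3 - <<'E'
from h import *
untug("B"); robot.command_gripper(.06); x,y,w=T["B"]; robot.move_straight([x,y,.30],speed=.2)
x,y,w=T["A"]; o=ori(w); robot.goto([x,y,.30],o); robot.move_straight([x,y,.202],speed=.12,force_limit=12); robot.command_gripper(0,60)
robot.move_straight([x,y,.24],speed=.04); robot.move_straight([x,y,.35],speed=.12); robot.dwell(.2)
z=robot.sense(); print(z["clock"],z["gripper_width"],z["tcp_pos"].round(4))
robot.move_straight([.537,-.2255,.35],speed=.15,rotation=ori(72.8)); robot.dwell(.2); print(robot.sense()["tcp_pos"].round(4))
s=snap("scene"); a=s["img"][60:290,180:500]; cv2.imwrite("pics/carry.png",cv2.resize(a,None,fx=2.4,fy=2.4))
P=cloud(s).reshape(-1,3)
m=(P[:,2]>.15)&(P[:,2]<.19)&(np.hypot(P[:,0]-.519,P[:,1]-.2276)<.06); print("B top",np.percentile(P[m][:,2],[50,99]),rect(P[m]))
# held tablet, brown below gripper
m=(P[:,2]>.12)&(P[:,2]<.255)&(np.hypot(P[:,0]-.537,P[:,1]+.2255)<.07); q=P[m]; print("held",m.sum(),q[:,2].min(),rect(q[q[:,2]<.24]))
E
```

```text
down [-0.09  0.14  0.24] [0.5191 0.2276 0.2042]
21.7667 0.00774459428834383 [0.5611 0.0258 0.3494]
[ 0.5371 -0.225   0.35  ]
B top [0.16321456 0.16988634] (array([519.7, 227.7]), array([12.7, 69.5]), 100.8)
held 721 0.17403440435834833 (array([ 540.8, -223.8]), array([ 9.1, 72. ]), 78.6)
```

View pics/carry.png

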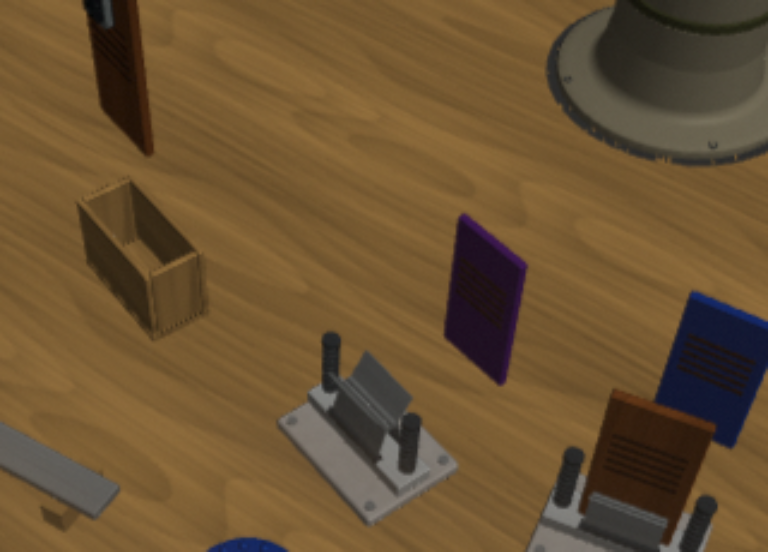

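A hangs above the caddy (tablet at (125,80), caddy at (140,255)), its clip is empty, and B is back down in its clip with its top at about 0.168. Now I'll lower A in.

```bash
python3 - <<'E'
from h import *
p=[.537,-.2255]
print(robot.move_straight(p+[.20],speed=.1,force_limit=8), robot.sense()["tcp_pos"].round(4))
robot.dwell(.2)
print(robot.move_straight(p+[.178],speed=.03,force_limit=5), robot.sense()["tcp_pos"].round(4))
robot.command_gripper(.05); robot.dwell(.2)
robot.move_straight(p+[.32],speed=.15); robot.dwell(.7)
s=snap("scene"); a=s["img"][100:290,180:500]; cv2.imwrite("pics/placed.png",cv2.resize(a,None,fx=2.4,fy=2.4))
P=cloud(s).reshape(-1,3)
m=(P[:,2]>.08)&(P[:,2]<.16)&(np.hypot(P[:,0]-.537,P[:,1]+.2255)<.08); q=P[m]; print("A",m.sum(),q[:,2].max(),rect(q),rect(q[q[:,2]>.13]))
m=(P[:,2]>.15)&(P[:,2]<.19)&(np.hypot(P[:,0]-.519,P[:,1]-.2276)<.06); print("B top",np.percentile(P[m][:,2],99))
print(robot.sense()["clock"])
E
```

```text
False [ 0.5372 -0.2256  0.2005]
True [ 0.5371 -0.2255  0.1805]
A 576 0.14915337693447328 (array([ 529.5, -221.6]), array([27.6, 73.4]), 73.4) (array([ 538. , -223.3]), array([ 9.3, 70.2]), 72.7)
B top 0.1698438742586603
28.8417
```

View pics/placed.png

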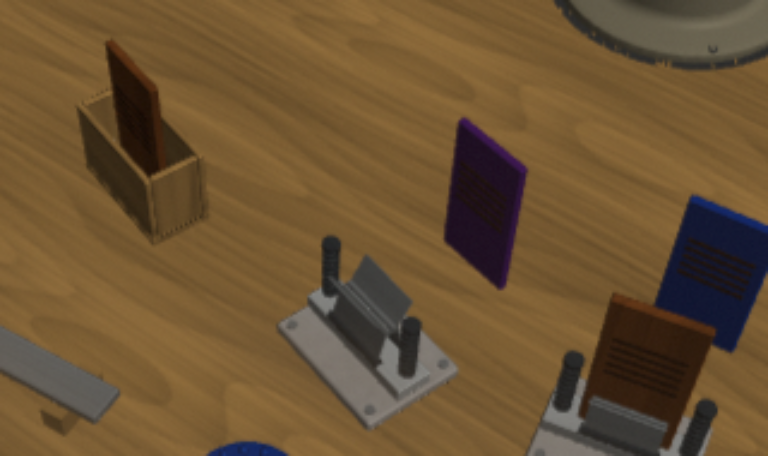

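Tablet A stands nearly upright in the caddy at (135,110), with its top at about 0.147. B is seated at (650,370) and the gripper is clear, so I'm handing in.

```bash
python3 -c "
from cell import robot
print(robot.close_job())"
```

```text
the job is handed in; nothing more can be done
None
```

The job is handed in: clip 2 was the weak one (about 4 N against 9 N), tablet_2 now stands in the caddy, and tablet_1 is upright and seated in its clip; the hand-in returned no verdict.

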